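Bring the swinging lacquer bar over the drip tray

TASK

Take the trolley by the square wooden grip on its top and run it along the rail away from the rest, so that the carrying bar with the two freshly lacquered lamp shades comes off the rest and hangs free, and stop it with the bar centred over the long drip tray so that both shades are wholly above it. The bar swings when it drops off: calm it by moving the trolley only, never touching the bar or the shades and never letting it swing much wilder than when it dropped off, until it hangs level and still, and keep it so for about five seconds. Then let go, leaving it hanging still over the tray, without disturbing the rest or the things standing about.

Things in the scene. Friction and masses are not known exactly. Their poses are not given: they have to be found in the camera images.
- gantry: Bench rail, fixed: a round steel bar 18 mm thick and 1080 mm long, its axis 265 mm above the bench, on two posts. Origin on the bench below the middle of the rail; its y axis runs along the rail (towards the rest), x points away from the robot. It stands turned by up to 0.1 rad.
- trolley (a joint): Position of the trolley along the rail, m: 0 at the middle of the rail, growing along the gantry's +y (towards the rest). Travel -0.275 to 0.255. Starts at about 0.15. Trolley 0.8 kg (nominal), sliding friction about 1.5 N, so it stays where it is left.
- grip (a point): Point in the square wooden grip on top of the trolley: block 30 x 30 mm, aligned with the rail, its top 22 mm above this point; 30 mm below this point is the top of the trolley's grey housing, 60 mm long along the rail and 50 mm across. About 315 mm above the bench, over the rail axis. Grip it from above.
- swing (a joint): Tilt of the carrying bar about its pivot, rad: 0 level, positive with its +y (rest side) end up, about 0.26 at the start with its tip on the rest; stops at -0.45 and 0.45. Free, it swings about 0 like a pendulum of 1.72 m (period 2.63 s, hardly any damping): tilt acceleration = -(9.81 x tilt + a) / 1.72, a being the trolley's acceleration (m/s2) along the rail's +y.
- carrier: Carrying bar with two lamp shades, one rigid piece, nominally 0.55 kg, hinged to the trolley. Steel bar 12 mm thick, 542 mm long, parallel to the rail, 16 mm above the pivot, ends bent down 20 mm; a copper cone shade 84 mm wide, 60 mm high 170 mm either side, mouth 56 mm below the pivot. Centre of mass 17 mm below the pivot. Origin at the pivot, y along the bar. Wet lacquer: not to be touched.
- pivot (a point): The pivot pin of the carrying bar, midway between the shades, on the trolley's far side: 65 mm beyond the rail axis (gantry +x), 215 mm above the bench and level with the grip along the rail.
- rest: Loose heavy stand (3 kg) near the rail's +y end: foot 110 x 120 mm, post, and on top a wooden lip 60 mm across, 80 mm along the rail, 6 mm thick, its top 273 mm above the bench. Origin on the bench below the lip's middle. The bar's bent +y end stands on the lip and drops off its inner (-y) edge, 40 mm from the middle, when the trolley has gone to about 0.11.
- tray: Long shallow drip tray of plain metal, fixed on the bench below the bar, 474 mm along the rail, 130 mm across, 25 mm high. Origin at the centre of its underside, y along the rail. When the pivot is centred over it both shades are above it with 20 mm to spare at each end.
- tin: Bystander: closed tin, 90 mm across and 75 mm high, standing beyond the tray. Origin at the centre of its underside.
- jar: Bystander: closed jar, 66 mm across and 85 mm high, standing beyond the tray. Origin at the centre of its underside.
- brush: Bystander: brush 140 mm long lying beyond the tray. Origin at the middle of its underside.

How it is judged (in metres and radians):
On the way, in this order (a step that is already met when the one before it is completed fails the run):
1. the bar has come off the rest and swings free past level (value of joint swing below -0.03 rad), for 0.1 s.
2. the bar hangs centred over the tray (within 20 mm) and level (within 0.06 rad) for 4 s (y of pivot in the frame of tray between -0.02 and 0.02 m and value of joint swing between -0.06 and 0.06 rad), for 4 s.
At the end, for the whole second after the job is handed in: Pivot within 20 mm of the tray's centre along the tray, bar within 0.08 rad of level throughout, trolley at rest and let go (y of pivot in the frame of tray between -0.02 and 0.02 m and value of joint swing between -0.08 and 0.08 rad and velocity of joint trolley between -0.02 and 0.02 m/s); the robot touches nothing.
It fails at once if the robot touches the bar or the shades (contact force between any of the arm, the fingers and carrier above 0.5 N).
It fails at once if the bar swings beyond 0.36 rad (value of joint swing above 0.36 rad or value of joint swing below -0.36 rad).
It fails at once if the rest is knocked out of place or over (distance of rest from where it was at the start of the episode above 0.03 m or angle between rest's own z axis and vertical above 0.2 rad).
It fails at once if a bystander is moved (distance of any of tin, jar, brush from where it was at the start of the episode above 0.03 m).
It also fails if it takes over 58 s, if anything falls off the work surface, if the arm or the gripper's body presses on something with over 40 N, if the wrist force passes 120 N, or if a joint passes its speed limit or range.

ROBOT

A 6-joint arm with a two-finger parallel gripper is mounted at the origin on the work surface. World frame = base frame: x ahead of the robot, y to its left, z up, the work surface at z = 0. Lengths are in mm, angles in rad, forces in N, time in s.
With the tool pointing down it reaches from about 350 to 975 mm from the base axis. Payload 7.1 kg.
Tool frame: the origin (TCP) lies at the very end of the fingers, on their centre line; the grasp point (between the pads) lies 19 mm behind it; z points along the fingers, y is the line along which they close (so a half turn about z gives the same grasp; the last joint's range is limited). The gripper opens to 88 mm and grips with 3 to 60 N. Pads are 20 mm wide; open, the fingers measure 115 mm over their backs; the gripper's body (75 mm by 178 mm) begins 61 mm behind the grasp point.
Start: joints at [-1.131, 0.423, 1.63, -0, 1.089, -0.019], TCP at [276.809, -560.34, 222.675] pointing down, gripper open.
Joint ranges: [-3, 3], [-0.9, 2.11], [0.09, 2.58], [-1.31, 4.45], [0.11, 2.69], [-2.54, 2.54]. Speed limits (rad/s): [2.39, 2.39, 3.01, 3.14, 3.14, 3.14].

INTERFACE

Orientations are given as a rotation vector (axis times angle).
In Python, from workcell import ctrl, optics gives the robot as it stands.
- The arm moves only by the shell command python3 -m jog 'ROWS'. ROWS is JSON, a list of rows, each a list of 7 numbers: the shift along the tool's x, y, z in units of 40 mm (1.0 is 40 mm), then the turn, a rotation vector about the tool's x, y, z in units of 6 degrees (1.0 is 6 degrees), then the opening, from 0 (shut) to 1 (fully open). A call has 1 to 20 rows; each row shifts and turns the commanded pose from where the row before left it, along the tool's axes as they then stand; what a row does not reach is not made up. A row lasts 1/10 s, in which the tool goes at most 50 mm and 8.59 degrees, less where a joint would pass 70% of its speed; a pose out of reach is approached as far as the arm can. A call is refused whole if a number of a shift passes 1 or a number of a turn 1, either way. A call with a gripper value outside its range is refused whole. The fingers move at their own pace and stop on an object; the grip force is fixed at half the most. Time passes only in rows, so rows that do not move let the fingers close. It gives the time, the measured TCP pose, the force, the opening and the grip force at its end, in the units of the state.
- ctrl.get_obs(): the state, without advancing time (a new reading comes with each control period).
- optics.get_image(name): name is "scene" or "side" or "wrist"; returns the picture (400x640x3 uint8, red, green, blue); there is no depth.
- optics.camera_model(name): a dict with "fov_y" (degrees; the focal length in pixels is half the picture's height over the tangent of half this angle, whatever the lens; pixels are square), "cx", "cy" (the principal point, pixels), "view" (4x4, takes a point from world to camera coordinates); the wrist camera has in their place "hand_eye" (4x4, takes a point from camera to tool coordinates, whose origin is the TCP and whose axes are the flange's). Camera axes: x right, y up, looking along -z (the intrinsics and any distortion apply to the point x, -y, -z); pixel columns grow to the right and rows downward; lengths in mm; the calibration is good to about 2 mm. A picture is of the moment at which its call begins: read the wrist's pose just before it. camera_model takes no time and is no camera call.
- ctrl.close_job(): hands the job in; it is judged then, once.
Trained networks look in the newest picture that a camera, given by its name, has taken for a name from the list of things; names that differ only in an ending like _2 or _b are one class to them, and where a whole thing is asked for, a point or a joint stands for the part that bears it (a point fixed in the world has none). Each returns a list of dicts, best first, with "conf" (0 to 1); they miss things now and then, are a little off and sometimes report something else, mostly with a low value. They report only what shows in the picture. A call takes as long as a camera call.
- optics.masks_of(target, camera): "pixels" (400x640 bool, what is visible of it) and "extent" ([centre column, centre row, width, height] in pixels, round what is visible of it).
The state is a dict: "t": time; "qpos": joint angles; "qvel": joint speeds; "joint_torque": joint torques, N m; "ee_pos": TCP position; "orientation": TCP orientation; "ft_force": force on the tool from outside, world axes, zero at the start; "moment": the same for the moment, N m; "width": finger opening in mm; "grasp_force": force on a finger pad.
Only numpy, scipy, OpenCV 4.12 (cv2) and the standard library are available. Lean on these libraries where they do the work, as an engineer would, in place of code of your own. Each camera call takes 0.05 s, during which the arm holds its last target. There are 200 camera calls.

## Working session

There is one attempt and no reset: what is moved stays moved. The work goes in short steps, Python scripts to look and compute and a shell command to move; the robot and the scene stay as the last step left them, time stands still between calls to the robot, and variables do not carry over. Pictures are saved under pics/ and viewed, at most 10 in all, crops included, and the job is handed in when it is done.

```bash
mkdir -p pics; ls; python3 - <<'E'
from workcell import ctrl, optics
import cv2,numpy as np
o=ctrl.get_obs();print(o['t'],o['ee_pos'],o['orientation'],o['width'])
for n in('scene','side'):
    im=optics.get_image(n);cv2.imwrite(f'pics/{n}0.png',im[:,:,::-1])
    m=optics.camera_model(n);print(n,{k:np.round(v,3).tolist() for k,v in m.items() })
    for t in('grip','tray','carrier','rest','trolley','gantry'):
        print(n,t,[(round(r['conf'],2),np.round(r['extent']).tolist()) for r in optics.masks_of(t,n)][:3])
print(optics.camera_model('wrist'))
print(ctrl.get_obs()['t'])
E
```

```text
pics
0.0 [ 276.58983541 -559.8365083   221.89257479] [-3.05780231e+00 -7.14012341e-01  4.88126168e-04] 87.52833702212327
scene {'fov_y': 54.403, 'cx': 321.458, 'cy': 196.095, 'view': [[0.016, 1.0, 0.008, -108.046], [-0.769, 0.007, 0.639, 362.686], [0.639, -0.017, 0.769, -1475.828], [0.0, 0.0, 0.0, 1.0]]}
scene grip [(0.8, [328.0, 155.0, 215.0, 96.0])]
scene tray [(0.71, [240.0, 214.0, 169.0, 45.0]), (0.43, [199.0, 276.0, 30.0, 36.0])]
scene carrier [(0.83, [331.0, 169.0, 218.0, 62.0])]
scene rest [(0.79, [429.0, 190.0, 62.0, 96.0])]
scene trolley [(0.65, [330.0, 156.0, 218.0, 98.0])]
scene gantry [(0.85, [273.0, 164.0, 454.0, 113.0])]
side {'fov_y': 43.423, 'cx': 319.406, 'cy': 206.595, 'view': [[-0.674, -0.739, 0.016, 506.707], [0.504, -0.443, 0.742, -432.857], [-0.541, 0.508, 0.671, -1282.364], [0.0, 0.0, 0.0, 1.0]]}
side grip [(0.57, [334.0, 231.0, 144.0, 68.0])]
side tray [(0.7, [386.0, 239.0, 133.0, 93.0])]
side carrier [(0.9, [334.0, 231.0, 148.0, 60.0]), (0.67, [316.0, 214.0, 37.0, 23.0]), (0.35, [263.0, 295.0, 53.0, 102.0])]
side rest [(0.66, [262.0, 296.0, 50.0, 101.0])]
side trolley [(0.7, [333.0, 231.0, 147.0, 62.0])]
side gantry [(0.8, [364.0, 258.0, 301.0, 266.0])]
{'fov_y': 68.64630683916482, 'cx': 318.9410526562269, 'cy': 199.65718143619543, 'hand_eye': array([[-1.15017148e-04,  9.52865026e-01,  3.03394511e-01,
         8.33495987e+01],
       [ 9.99999507e-01, -1.89662669e-04,  9.74770485e-04,
         4.47395370e-01],
       [ 9.86367316e-04,  3.03394473e-01, -9.52864534e-01,
        -1.62529447e+02],
       [ 0.00000000e+00,  0.00000000e+00,  0.00000000e+00,
         1.00000000e+00]])}
0.7
```

View pics/scene0.png

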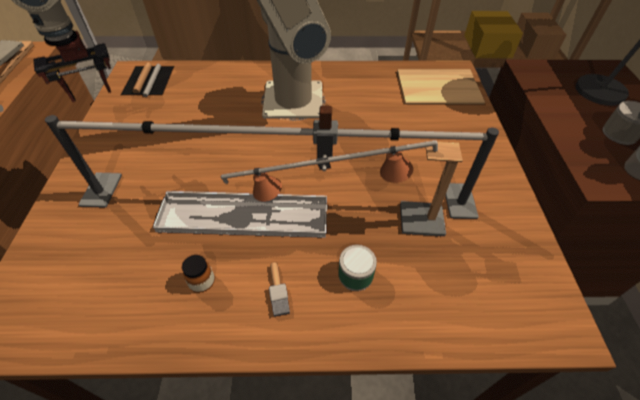

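View pics/side0.png

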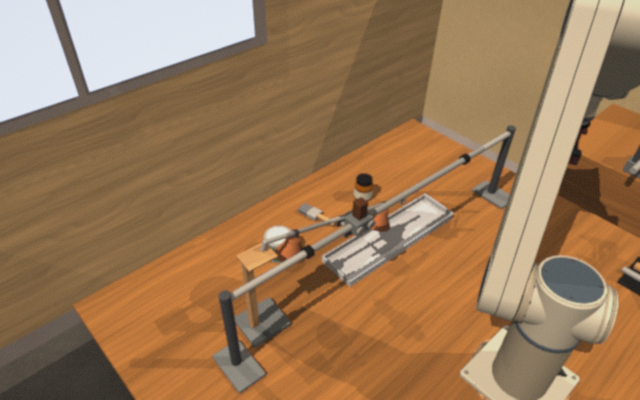

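The scene view shows the rail from (55,122) to (492,134), the dark grip at about (326,113) and the tray from (155,193) to (327,235). The side view has the grip at about (360,207) and the tray spanning (324,280) to (452,213). I'll zoom in for exact points.

```bash
python3 - <<'E'
import cv2
a=cv2.imread('pics/scene0.png')[95:245,145:345];cv2.imwrite('pics/sc.png',cv2.resize(a,(800,600),interpolation=cv2.INTER_CUBIC))
a=cv2.imread('pics/side0.png')[180:300,310:470];cv2.imwrite('pics/sd.png',cv2.resize(a,(800,600),interpolation=cv2.INTER_CUBIC))
E
```

```text
(no output)
```

View pics/sc.png

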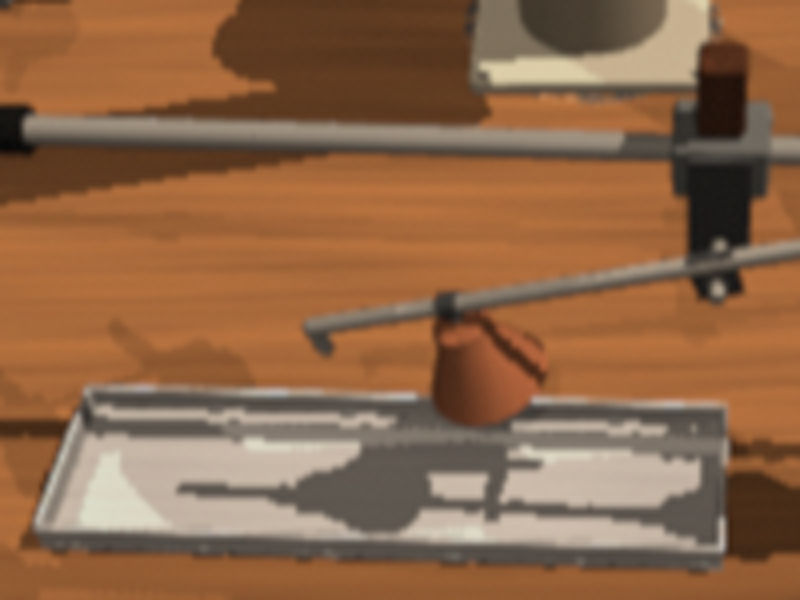

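View pics/sd.png

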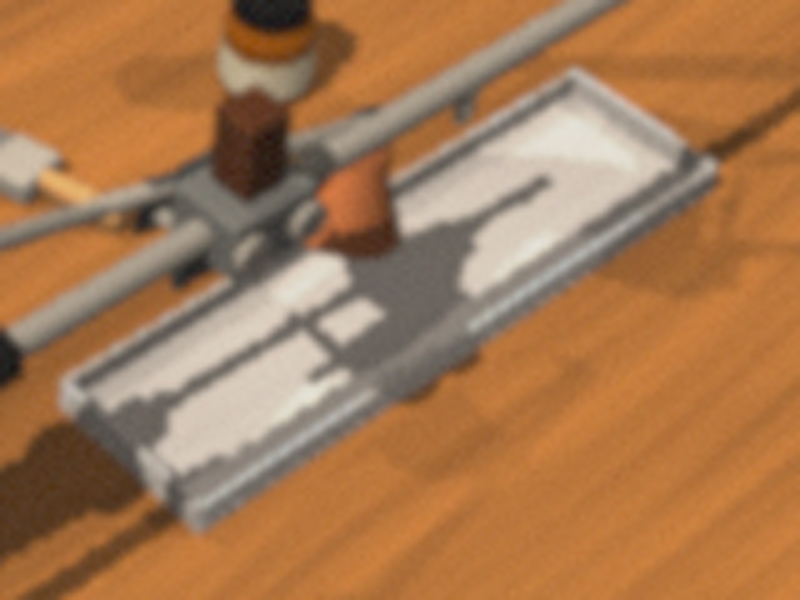

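Crop scene0 (4x from (145,95)): the tray rim corners are (87,387), (727,405), (722,552), (37,530) and the grip top is about (724,52). Crop side0 (5x from (310,180)): the rim corners are (577,68), (717,163), (195,518), (65,385) and the grip top is about (256,104).

```bash
cat > geo.py <<'E'
import numpy as np,cv2
from workcell import ctrl,optics
def PM(n):
    m=optics.camera_model(n);f=200/np.tan(np.radians(m['fov_y']/2))
    K=np.array([[f,0,m['cx']],[0,f,m['cy']],[0,0,1]]);return K@(np.diag([1,-1,-1])@np.array(m['view'])[:3])
def tri(a,b):
    P,Q=PM('scene'),PM('side');X=cv2.triangulatePoints(P,Q,np.float64(a).reshape(2,1),np.float64(b).reshape(2,1))
    X=X/X[3]; r=(P@X)[:,0]; return X[:3,0], r[:2]/r[2]-a
def atz(n,p,z):
    P=PM(n);H=np.c_[P[:,0],P[:,1],P[:,2]*z+P[:,3]];w=np.linalg.solve(H,[p[0],p[1],1]);return w[:2]/w[2]
E
python3 - <<'E'
from geo import *
np.set_printoptions(precision=1,suppress=True)
S=lambda x,y:np.array([145+x/4-.4,95+y/4-.4]);D=lambda x,y:np.array([310+x/5-.4,180+y/5-.4])
c={'n-':((87,387),(717,163)),'n+':((727,405),(195,518)),'f+':((722,552),(65,385)),'f-':((37,530),(577,68)),'grip':((724,53),(254,104)),}
for k,(a,b) in c.items():
    z=337 if k=='grip' else 25
    print(k,*tri(S(*a),D(*b)),atz('scene',S(*a),z),atz('side',D(*b),z))
for n,pts in (('scene',((60,122.5),(490,134))),('side',((232,293),(510,131)))):
    for p in pts: print(n,atz(n,p,265))
E
```

```text
n- [ 471.5 -357.3   24.9] [0.3 0.2] [ 470.7 -358.3] [ 471.4 -356.2]
n+ [491.2 118.6  19.4] [1.4 0.9] [492.6 114.2] [488.8 125.2]
f+ [619.3 107.9  19.7] [0.1 0. ] [622.8 107.6] [615.9 111.3]
f- [ 597.9 -363.4   23.8] [-0.3 -0.2] [ 599.5 -361.8] [ 597.2 -362.9]
grip [487.8 107.9 338.5] [0.4 0.3] [484.8 107.1] [488.9 107.4]
scene [ 446.  -558.4]
scene [497.1 514.9]
side [513.7 490.1]
side [ 458.3 -569.8]
```

```bash
python3 -m jog '[[0,0,-0.9,0,0,0.97,1],[0,0,-0.9,0,0,0.97,1],[0,0,-0.9,0,0,0.97,1],[0,0,-0.9,0,0,0.97,1],[0,0,-0.9,0,0,0.96,1],[0.25,-0.8,0,0,0,0,1],[0.26,-1,0,0,0,0,1],[0.26,-1,0,0,0,0,1],[0.26,-1,0,0,0,0,1],[0.26,-1,0,0,0,0,1],[0.26,-1,0,0,0,0,1],[0.26,-1,0,0,0,0,1],[0.26,-1,0,0,0,0,1],[0.26,-1,0,0,0,0,1],[0.26,-1,0,0,0,0,1],[0.26,-1,0,0,0,0,1],[0.26,-1,0,0,0,0,1],[0.26,-1,0,0,0,0,1],[0.26,-1,0,0,0,0,1],[0.26,-1,0,0,0,0,1]]'
python3 - <<'E'
import cv2,numpy as np
a=cv2.imread('pics/scene0.png');h=cv2.cvtColor(a,cv2.COLOR_BGR2HSV)
for p in((265,185),(258,192),(395,165),(400,170),(385,160),(300,190),(350,200),(410,210),(250,160),(440,190)):print(p,h[p[1],p[0]])
E
```

```text
t: 2.7
ee_pos: [460.8, 25.3, 403.0]
orientation: [3.141, -0.075, 0.001]
ft_force: [1.2, -0.3, 0.3]
width: 87.8
grasp_force: 0.0
(265, 185) [ 10 169 142]
(258, 192) [ 10 168  79]
(395, 165) [ 10 168 100]
(400, 170) [ 10 169 134]
(385, 160) [ 12 168  82]
(300, 190) [ 13 165 170]
(350, 200) [ 13 168 176]
(410, 210) [ 19  36 114]
(250, 160) [ 13 168 167]
(440, 190) [ 14 140  80]
```

```bash
python3 -m jog '[[0.18,-0.7,0,0,0,0,1],[0.18,-0.7,0.2,0,0,0,1],[0.19,-0.69,0.3,0,0,0,1],[0,0,0.2,0,0,0,1],[0,0,0,0,0,0,1]]'
python3 - <<'E'
from geo import *
from scipy.spatial.transform import Rotation as R
o=ctrl.get_obs();im=optics.get_image('wrist');cv2.imwrite('pics/w1.png',im[:,:,::-1])
m=optics.camera_model('wrist');f=200/np.tan(np.radians(m['fov_y']/2))
T=np.eye(4);T[:3,:3]=R.from_rotvec(o['orientation']).as_matrix();T[:3,3]=o['ee_pos']
V=np.linalg.inv(T@m['hand_eye'])
print(o['t'],o['ee_pos'],o['qpos'])
for X in([487,107.7,337],[502,123,337],[472,92.7,337]):
    c=V@np.r_[X,1];print(X,m['cx']+f*c[0]/-c[2],m['cy']-f*c[1]/-c[2])
E
```

```text
t: 3.2
ee_pos: [485.8, 106.0, 373.4]
orientation: [3.14, -0.073, -0.004]
ft_force: [-1.4, -0.3, 0.6]
width: 87.6
grasp_force: 0.0
3.2 [485.82103868 105.97324101 373.39373391] [ 1.91064003e-01  8.07399061e-02  1.73025166e+00 -3.80014805e-04
  1.33335509e+00  1.80856074e+00]
[487, 107.7, 337] 315.7944376313858 224.37250755122764
[502, 123, 337] 293.4544918033768 205.9562937664548
[472, 92.7, 337] 336.84159980866536 242.0707896074256
```

View pics/w1.png

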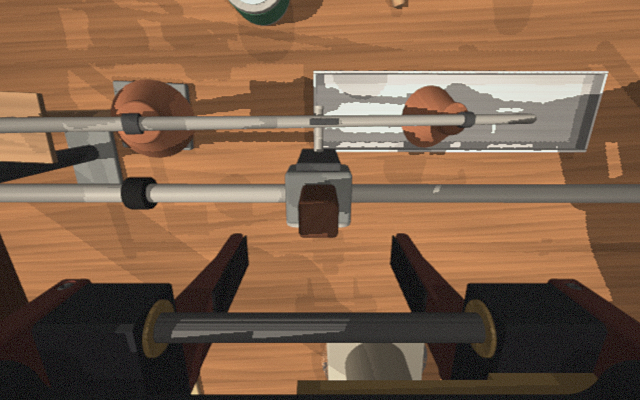

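The wrist view shows the grip top at about (319,221), where (316,224) was predicted, and the rail runs parallel to the picture rows. The alignment is good, so I'll descend and grip, then measure the tilt.

```bash
python3 -m jog '[[0,-0.04,0.4,0,0,0,1],[0,0,0.5,0,0,0,1],[0,0,0.5,0,0,0,1],[0,0,0.4,0,0,0,1],[0,0,0.12,0,0,0,1],[0,0,0,0,0,0,1],[0,0,0,0,0,0,0],[0,0,0,0,0,0,0],[0,0,0,0,0,0,0],[0,0,0,0,0,0,0],[0,0,0,0,0,0,0],[0,0,0,0,0,0,0]]'
cat > tilt.py <<'E'
from geo import *
E_=np.array([.048,.9988,0]);N_=np.array([.9988,-.048,0])
PIV=np.array([487,107.7,215])-0*E_; PIV=PIV+65*N_
TRAY=np.array([545.,-123.5,0])
def sil(th,piv):
    P=PM('scene');img=np.zeros((400,640),np.uint8)
    pr=lambda q:(lambda w:(w[:2]/w[2]).T)(P@np.vstack([(piv[:,None]+np.outer(N_,q[0])+np.outer(E_,q[1]*np.cos(th)-q[2]*np.sin(th))+np.outer([0,0,1],q[1]*np.sin(th)+q[2]*np.cos(th))),np.ones(q.shape[1])]))
    fx=lambda a:np.int32(np.round(a*16))
    b=fx(pr(np.array([[0,0],[-271,271],[16,16]],float)));cv2.line(img,tuple(map(int,b[0])),tuple(map(int,b[1])),255,3,cv2.LINE_AA,4)
    t=np.linspace(0,6.28,24)
    for s in(-170,170):
        q=np.hstack([np.array([42*np.cos(t),s+42*np.sin(t),-56+0*t]),np.array([15*np.cos(t),s+15*np.sin(t),4+0*t])])
        cv2.fillConvexPoly(img,cv2.convexHull(fx(pr(q)).astype(np.int32)),255,cv2.LINE_AA,4)
    return img>127
def fit(mask,piv):
    g=np.arange(-.38,.381,.01);m=mask.copy()
    c=[(lambda s:(s&m).sum()/(s|m).sum())(sil(t,piv)) for t in g]
    i=int(np.argmax(c));k=slice(max(i-3,0),i+4);p=np.polyfit(g[k],np.array(c)[k],2)
    return -p[1]/2/p[0],c[i]
def meas(save=None):
    o=ctrl.get_obs();im=optics.get_image('scene')
    r=optics.masks_of('carrier','scene');
    if save:cv2.imwrite(save,im[:,:,::-1])
    s=E_[:2]@(np.array(o['ee_pos'])[:2]-[487,107.7])   # mm moved from start
    if not r:return o['t'],s,None,None
    th,q=fit(r[0]['pixels'],PIV+s*E_)
    return round(o['t'],2),round(s,1),round(th,3),round(q,2),round(r[0]['conf'],2)
if __name__=='__main__':
    for i in range(2):print(meas())
E
python3 tilt.py
```

```text
t: 4.45
ee_pos: [486.7, 107.6, 297.9]
orientation: [-3.141, 0.075, -0.0]
ft_force: [0.6, 0.2, 0.5]
width: 43.0
grasp_force: 0.0
(4.45, np.float64(-0.1), np.float64(0.257), np.float64(0.86), 0.74)
(4.55, np.float64(-0.1), np.float64(0.254), np.float64(0.85), 0.56)
```

```bash
python3 -m jog '[[0,0,0,0,0,0,0],[0,0,0,0,0,0,0],[0,0,0,0,0,0,0],[0,0,0,0,0,0,0],[0,0,0,0,0,0,0]]'
```

```text
t: 5.15
ee_pos: [486.7, 107.5, 297.9]
orientation: [3.141, -0.075, -0.0]
ft_force: [-0.6, -1.2, -0.5]
width: 29.9
grasp_force: 30.0
```

```bash
python3 -m jog '[[0,0.2,0,0,0,0,0],[0,0.3,0,0,0,0,0],[0,0.3,0,0,0,0,0],[0,0.3,0,0,0,0,0],[0,0.25,0,0,0,0,0],[0,0.1,0,0,0,0,0]]'
python3 - <<'E'
from tilt import *
for i in range(3):print(*meas())
E
```

```text
t: 5.75
ee_pos: [483.9, 48.3, 297.9]
orientation: [3.141, -0.078, 0.0]
ft_force: [1.4, 2.1, -1.5]
width: 29.8
grasp_force: 30.0
5.75 -59.5 0.141 0.82 0.85
5.85 -59.3 0.078 0.8 0.74
5.95 -58.5 0.013 0.85 0.66
```

```bash
python3 -m jog '[[0,0,0,0,0,0,0],[0,0,0,0,0,0,0],[0,0,0,0,0,0,0],[0,0.5,0,0,0,0,0],[0,1,0,0,0,0,0],[0,1,0,0,0,0,0],[0,1,0,0,0,0,0],[0,1,0,0,0,0,0],[0,0.5,0,0,0,0,0]]'
python3 - <<'E'
from tilt import *
for i in range(4):print(*meas())
E
```

```text
t: 6.95
ee_pos: [474.2, -152.2, 297.9]
orientation: [-3.14, 0.078, -0.001]
ft_force: [2.5, 2.8, -1.0]
width: 29.8
grasp_force: 30.0
6.95 -260.2 -0.121 0.87 0.86
7.05 -260.4 -0.09 0.82 0.74
7.15 -258.5 -0.053 0.86 0.83
7.25 -257.6 -0.018 0.85 0.57
```

```bash
python3 -m jog '[[0,0,0,0,0,0,0],[0,0,0,0,0,0,0],[0,0,0,0,0,0,0],[0,-0.3,0,0,0,0,0],[0,-0.7,0,0,0,0,0],[0,-1,0,0,0,0,0],[0,-1,0,0,0,0,0],[0,-0.7,0,0,0,0,0],[0,-0.3,0,0,0,0,0]]'
python3 - <<'E'
from tilt import *
for i in range(4):print(*meas())
E
```

```text
t: 8.25
ee_pos: [482.1, 12.1, 297.9]
orientation: [-3.141, 0.072, -0.001]
ft_force: [3.3, -3.2, -3.3]
width: 30.0
grasp_force: 30.0
8.25 -95.7 0.055 0.86 0.62
8.35 -96.3 nan 0.0 0.69
8.45 -98.0 0.027 0.87 0.8
8.55 -98.7 0.01 0.85 0.89tilt.py:19: RuntimeWarning: invalid value encountered in scalar divide
  return -p[1]/2/p[0],c[i]
```

```bash
python3 -m jog '[[0,0,0,0,0,0,0],[0,0,0,0,0,0,0],[0,0,0,0,0,0,0],[0,0.3,0,0,0,0,0],[0,0.65,0,0,0,0,0],[0,0.65,0,0,0,0,0],[0,0.65,0,0,0,0,0],[0,0.65,0,0,0,0,0],[0,0.33,0,0,0,0,0],[0,0,0,0,0,0,0]]'
python3 - <<'E'
from tilt import *
for i in range(12):print(*meas('pics/over.png' if i==0 else None))
E
```

```text
t: 9.65
ee_pos: [475.7, -121.3, 297.9]
orientation: [3.14, -0.079, 0.0]
ft_force: [1.6, -1.3, -2.0]
width: 29.5
grasp_force: 30.0
9.65 -229.2 -0.005 0.77 0.79
9.75 -227.66769658022253 None None
9.85 -227.0 -0.008 0.84 0.87
9.95 -226.8 nan 0.0 0.59
10.05 -226.8 -0.008 0.86 0.8
10.15 -226.8 -0.003 0.84 0.71
10.25 -226.8 -0.003 0.85 0.92
10.35 -226.9 -0.002 0.86 0.61
10.45 -227.1 0.001 0.84 0.74
10.55 -227.2 0.002 0.87 0.64
10.65 -227.3 -0.422 0.03 0.18
10.75 -227.3 0.006 0.86 0.78tilt.py:19: RuntimeWarning: invalid value encountered in scalar divide
  return -p[1]/2/p[0],c[i]
```

View pics/over.png

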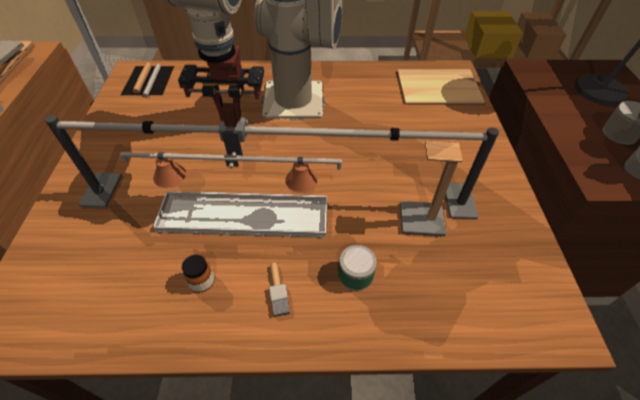

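The picture shows the bar level at about (122–340, 155–163), both shades over the tray and the rest still in place. The remaining swing is under 0.01 rad, so I'll hold for five seconds and then release.

```bash
R='holding'; python3 -m jog '[[0,0,0,0,0,0,0],[0,0,0,0,0,0,0],[0,0,0,0,0,0,0],[0,0,0,0,0,0,0],[0,0,0,0,0,0,0],[0,0,0,0,0,0,0],[0,0,0,0,0,0,0],[0,0,0,0,0,0,0],[0,0,0,0,0,0,0],[0,0,0,0,0,0,0],[0,0,0,0,0,0,0],[0,0,0,0,0,0,0],[0,0,0,0,0,0,0],[0,0,0,0,0,0,0],[0,0,0,0,0,0,0],[0,0,0,0,0,0,0],[0,0,0,0,0,0,0],[0,0,0,0,0,0,0],[0,0,0,0,0,0,0],[0,0,0,0,0,0,0]]' >/dev/null
python3 -m jog '[[0,0,0,0,0,0,0],[0,0,0,0,0,0,0],[0,0,0,0,0,0,0],[0,0,0,0,0,0,0],[0,0,0,0,0,0,0],[0,0,0,0,0,0,0],[0,0,0,0,0,0,0],[0,0,0,0,0,0,0],[0,0,0,0,0,0,0],[0,0,0,0,0,0,0],[0,0,0,0,0,0,0],[0,0,0,0,0,0,0],[0,0,0,0,0,0,0],[0,0,0,0,0,0,0],[0,0,0,0,0,0,0],[0,0,0,0,0,0,0],[0,0,0,0,0,0,0],[0,0,0,0,0,0,0],[0,0,0,0,0,0,0],[0,0,0,0,0,0,0]]'
python3 - <<'E'
from tilt import *
for i in range(4):print(*meas())
E
```

```text
t: 14.85
ee_pos: [475.8, -119.4, 297.9]
orientation: [-3.141, 0.075, 0.0]
ft_force: [2.3, 0.6, -4.7]
width: 29.9
grasp_force: 30.0
14.85 -227.4 -0.01 0.86 0.64
14.95 -227.4 -0.008 0.84 0.71
15.05 -227.3 -0.008 0.8 0.91
15.15 -227.3 -0.007 0.82 0.82
```

```bash
python3 -m jog '[[0,0,0,0,0,0,0.5],[0,0,0,0,0,0,0.7],[0,0,0,0,0,0,1],[0,0,0,0,0,0,1],[0,0,0,0,0,0,1],[0,0,0,0,0,0,1],[0,0,0,0,0,0,1],[0,0,0,0,0,0,1],[0,0,0,0,0,0,1],[0,0,0,0,0,0,1]]'
python3 -m jog '[[0,0,-0.2,0,0,0,1],[0,0,-0.4,0,0,0,1],[0,0,-0.6,0,0,0,1],[0,0,-0.8,0,0,0,1],[0,0,-0.8,0,0,0,1],[0,0,-0.5,0,0,0,1],[0,0,0,0,0,0,1],[0,0,0,0,0,0,1]]'
python3 - <<'E'
from geo import *
o=ctrl.get_obs();im=optics.get_image('wrist');cv2.imwrite('pics/w2.png',im[:,:,::-1]);print(o['t'],o['ee_pos'],o['width'])
E
```

```text
t: 16.25
ee_pos: [475.8, -119.4, 297.9]
orientation: [-3.141, 0.075, -0.0]
ft_force: [-0.1, 0.2, -0.1]
width: 88.2
grasp_force: 0.0
t: 17.05
ee_pos: [475.6, -119.4, 429.6]
orientation: [3.141, -0.075, 0.0]
ft_force: [-0.3, 0.6, 0.9]
width: 87.6
grasp_force: 0.0
17.05 [ 475.61456915 -119.35454487  429.63986305] 87.60030082000357
```

View pics/w2.png

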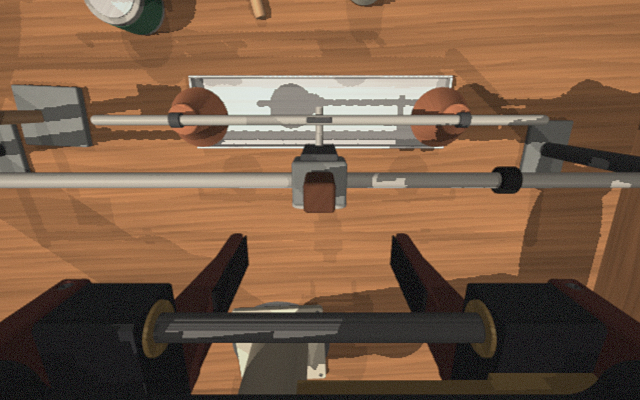

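The wrist view shows the tray from column 189 to 454, midpoint about 321, with the pivot at about 319, so it is centred to within roughly 5 mm. I'll check the tilt one last time and hand in.

```bash
python3 - <<'E'
from tilt import *
p=PIV-227.3*E_
for i in range(10):
    optics.get_image('scene');r=optics.masks_of('carrier','scene')
    if r:print(ctrl.get_obs()['t'],fit(r[0]['pixels'],p))
print(ctrl.close_job())
E
```

```text
17.2 (np.float64(-0.007112317934852061), np.float64(0.879614233455271))
17.3 (np.float64(-0.007126290779866158), np.float64(0.8337902673063742))
17.4 (np.float64(-0.00948328801819098), np.float64(0.8476708602516151))
17.5 (np.float64(-0.005751169341171355), np.float64(0.8733638743455497))
17.6 (np.float64(-0.007445485083214523), np.float64(0.8407382091592618))
17.7 (np.float64(-0.008515809312794423), np.float64(0.8599605522682445))
17.8 (np.float64(-0.007216367241600974), np.float64(0.8597892047269243))
17.9 (np.float64(-0.0067089305250955175), np.float64(0.8376184032476319))
18.0 (np.float64(-0.004053645555039568), np.float64(0.8640453182272576))
18.1 (np.float64(-0.00402567413195073), np.float64(0.8592743302814514))
the job is handed in; nothing more can be done
None
```

The job is handed in at about 18 s, with no verdict returned: the bar hangs still (tilt under 0.01 rad) and within about 5 mm of centre over the tray, the trolley is released, and the rest and bystanders look undisturbed in the pictures.

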